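# Size a deed packet in the box gauge

## Robot

A 7-joint arm with a two-finger parallel gripper is mounted at the origin on the work surface; the furniture and walls round the work are solid. World frame = base frame: x ahead of the robot, y to its left, z up, the work surface at z = 0. Lengths are in m, angles in rad, forces in N, time in s.
With the tool pointing down it reaches from about 0.425 to 1.025 m from the base axis. Payload 3.6 kg.
Tool frame: the origin (TCP) lies on the centre line of the jaws, within the pads' length; the fingertips stand 11 mm ahead of it and the grasp point (between the pads) lies 8 mm behind it; z points along the fingers, y is the line along which they close (so a half turn about z gives the same grasp; the last joint's range is limited). The gripper opens to 85 mm and grips with 20 to 120 N. Pads are 22 mm wide; open, the fingers measure 114 mm over their backs; the gripper's body (76 mm by 85 mm) begins 54 mm behind the grasp point. The pads swing forward as they close: fully open they stand 13 mm farther back than shut.
Start: joints at [1.107, 0.591, 0.048, 1.609, -0.033, 0.943, -0.034], TCP at [0.263, -0.676, 0.242] pointing down, gripper open.
Joint ranges: [-2.69, 2.69], [-0.47, 2.24], [-1.27, 1.36], [0.19, 2.51], [-1.53, 4.68], [0.08, 2.07], [-3.09, 3.09]. Speed limits (rad/s): [2.57, 2.57, 3.14, 3.14, 3.14, 3.14, 3.14].

## Interface

Orientations are given as a rotation vector (axis times angle).
In Python, from plant import arm, vision gives the robot as it stands.
- The arm moves only by the tool step_arm, never from a script. Its argument "motion" is a list of rows, each a list of 4 numbers: the shift along the tool's x, y, z in m, then the turn about the tool's z in rad. A call has 1 to 12 rows; each row is the pose to reach, as a shift and turn from the pose commanded when the call began, along the tool's axes at that moment; what a row does not reach only later rows make up. A row lasts 1/12 s, in which the tool goes at most 41.7 mm and 7.16 degrees, less where a joint would pass 70% of its speed; a pose out of reach is approached as far as the arm can. A call with a gripper value outside its range is refused whole. "claw" is the opening, from 0 (shut) to 1 (fully open), set as the call begins (left out, the last holds). The fingers move at their own pace and stop on an object; the grip force is fixed at half the most. Time passes only in rows, so rows that repeat a pose let the fingers close. It gives the time, the measured TCP pose, the force, the opening and the grip force at its end, in the units of the state.
- arm.get_obs(): the state, without advancing time (a new reading comes with each control period).
- vision.snapshot(name): name is "side" or "top"; returns (picture, depth): 420x560x3 uint8, red, green, blue; 420x560 float32, m along the optical axis (not along the pixel's ray), 0 where there is no reading.
- vision.get_calibration(name): a dict with "camera_matrix" (3x3 intrinsics, pixels), "rvec" (rotation vector, rad) and "tvec" (3), from world to camera coordinates, as OpenCV has them. Camera axes: x right, y down, z forward; pixel columns grow to the right and rows downward; lengths in m; the calibration is good to about 2 mm. A picture is of the moment at which its call begins. get_calibration takes no time and is no camera call.
- arm.hand_in(): hands the job in; it is judged then, once.
Trained networks look in the newest picture that a camera, given by its name, has taken for a name from the list of things; names that differ only in an ending like _2 or _b are one class to them, and where a whole thing is asked for, a point or a joint stands for the part that bears it (a point fixed in the world has none). Each returns a list of dicts, best first, with "p" (0 to 1); they miss things now and then, are a little off and sometimes report something else, mostly with a low value. They report only what shows in the picture. A call takes as long as a camera call.
- vision.search_frame(camera, label): "centre" ([column, row] as shares, 0 to 1, of the picture: columns of its width, rows of its height, amid what is visible of it).
- vision.pinpoint(camera, label): "centre" ([column, row] as shares, 0 to 1, of the picture: columns of its width, rows of its height: a listed point, or the origin of a listed thing).
The state is a dict: "t": time; "joint_positions": joint angles; "qvel": joint speeds; "tau": joint torques, N m; "tcp_pos": TCP position; "eef_rot": TCP orientation; "wrist_force": force on the tool from outside, world axes, zero at the start; "wrist_torque": the same for the moment, N m; "gripper_width": opening from 0.0 (shut) to 1.0 (fully open); "finger_force": force on a finger pad.
Only numpy, scipy, OpenCV 4.12 (cv2) and the standard library are available. Lean on these libraries where they do the work, as an engineer would, in place of code of your own. Each camera call takes 0.05 s, during which the arm holds its last target. There are 200 camera calls.

## Task

Size the folded deed packet that lies between the jaws of the gauge: first slide it along the table, without lifting it, until its end sits flat against the fixed jaw at the left. Then pull up the spring plunger on the sliding jaw, bring the jaw in to the last hole that still leaves the packet room (each hole is one stock folder size) and let the pin drop fully home; finish still gripping the knob, with the pin home, so that the jaw stays locked while I mark the folder board against it. Leave the waiting packet, the label pad and the thread where they are.

Things in the scene. Friction and masses are not known exactly. Their poses are not given: they have to be found in the camera images.
- gauge: Aluminium sizing gauge fixed to the table, like a big caliper lying flat. Origin on the table under the middle of its rail (470 long, 36 wide, 24 high, along y); +y (left) to the fixed jaw, whose flat face is at y = +210 mm; -x to the robot. Both jaws reach 165 mm to -x, 24 mm high. The rail has five 11 mm lock holes 40 mm apart, for clear openings of 360, 320, 280, 240 and 200 mm.
- sliding_jaw (a joint): Travel of the blue sliding jaw in m: 0 = pin at the outermost hole (opening 360 mm; starts locked there); 0.04, 0.08, 0.12, 0.16 = at the next holes; grows towards the fixed jaw (gauge +y). Opening = 0.360 minus this. Slides with about 1 N when the plunger is drawn; about 1.5 mm of play when locked.
- plunger (a joint): Lift of the pull plunger on the sliding jaw in m: 0 = pin fully home in a hole, over 0.0095 = pin clear above the rail, 0.013 = end of travel. A spring presses it down with 7 N at 0 to 12 N at 0.013. Let down between holes, the pin rests on the rail at about 0.0095.
- knob: Round black knob on the plunger, 24 mm diameter, 20 mm high, axis upright. Origin on its axis, at table height when the pin is home (rises with the plunger); the knob spans 47 to 67 mm above it. Under it a narrower collar, 38 to 46 mm, on the middle of the blue saddle (60 x 60 mm, top at 38 mm).
- knob_mid (a point): Centre of the black knob, where to grip it: on its axis, half-way up, 57 mm above the table when the pin is home.
- fixed_face (a point): Point on the face of the fixed jaw, 12 mm above the table and 90 mm from the rail's centre line; the face is a plane square to gauge y.
- moving_face (a point): Point on the face of the sliding jaw, 12 mm above the table and 90 mm from the rail's centre line; moves with the jaw.
- white_mid (a point): Centre, half-way up, of the grey-white folded deed packet: 227 mm long (its x axis), 124 mm wide (y), about 18 mm thick, about 90 g. It lies on the table either between the jaws, with its +x end towards the fixed jaw, or waiting to the left of the gauge.
- parchment_mid (a point): Centre, half-way up, of the yellowish parchment packet: 270 mm long (its x axis), 124 mm wide (y), about 18 mm thick, about 90 g. It lies in the other of the two places.
- label_pad: Pad of box labels, 50 x 76 x 14 mm, on the table right of the gauge. To be left alone.
- linen_thread: Bobbin of linen thread, 33 mm diameter, 42 mm tall, standing past the left end of the gauge. To be left alone.

How it is judged:
On the way, in this order (a step that is already met when the one before it is completed fails the run):
1. the packet between the jaws lies with its end flat against the fixed jaw, the sliding jaw still locked in its outermost hole (((y of white_mid in the frame of gauge between 0.0905 and 0.1005 m and x of white_mid in the frame of gauge between -0.15 and -0.06 m and angle between the x axis of white_mid and the y axis of gauge, either way round below 0.06 rad) or (y of parchment_mid in the frame of gauge between 0.069 and 0.079 m and x of parchment_mid in the frame of gauge between -0.15 and -0.06 m and angle between the x axis of parchment_mid and the y axis of gauge, either way round below 0.06 rad)) and value of joint sliding_jaw between -0.005 and 0.005 m and value of joint plunger below 0.002 m), for 0.2 s.
2. the plunger is pulled clear while the sliding jaw is still at its outermost hole, the packet in place (((y of white_mid in the frame of gauge between 0.0905 and 0.1005 m and x of white_mid in the frame of gauge between -0.15 and -0.06 m and angle between the x axis of white_mid and the y axis of gauge, either way round below 0.06 rad) or (y of parchment_mid in the frame of gauge between 0.069 and 0.079 m and x of parchment_mid in the frame of gauge between -0.15 and -0.06 m and angle between the x axis of parchment_mid and the y axis of gauge, either way round below 0.06 rad)) and value of joint sliding_jaw between -0.005 and 0.005 m and value of joint plunger above 0.008 m), for 0.05 s.
At the end, for the whole second after the job is handed in: Sliding jaw at rest within 3 mm of the 240 mm hole (white packet) or the 280 mm hole (parchment packet); pin home (plunger under 1.5 mm), fingers gripping the knob (over 1 N); packet end within 6 mm of the fixed jaw and square to it within 0.06 rad (((y of white_mid in the frame of gauge between 0.0905 and 0.1005 m and x of white_mid in the frame of gauge between -0.15 and -0.06 m and angle between the x axis of white_mid and the y axis of gauge, either way round below 0.06 rad and value of joint sliding_jaw between 0.117 and 0.123 m) or (y of parchment_mid in the frame of gauge between 0.069 and 0.079 m and x of parchment_mid in the frame of gauge between -0.15 and -0.06 m and angle between the x axis of parchment_mid and the y axis of gauge, either way round below 0.06 rad and value of joint sliding_jaw between 0.077 and 0.083 m)) and value of joint plunger below 0.0015 m and contact force between the fingers and knob above 1 N and velocity of joint sliding_jaw between -0.01 and 0.01 m/s); the arm keeps its last pose, push and grip.
It fails at once if a packet is lifted or tipped (height (world z) of any of white_mid, parchment_mid above 0.022 m).
It fails at once if the waiting packet is moved by more than 20 mm ((y of white_mid in the frame of gauge above 0.25 m and distance of white_mid from where it was at the start of the episode above 0.02 m) or (y of parchment_mid in the frame of gauge above 0.25 m and distance of parchment_mid from where it was at the start of the episode above 0.02 m)).
It fails at once if the label pad or the thread is moved by more than 20 mm (distance of any of label_pad, linen_thread from where it was at the start of the episode above 0.02 m).
It also fails if it takes over 48 s, if anything falls off the work surface, if the arm or the gripper's body presses on something with over 40 N, if the wrist force passes 120 N, or if a joint passes its speed limit or range.

## Working session

There is one attempt and no reset: what is moved stays moved. The work goes in short steps, Python scripts to look and compute and a tool call to move; the robot and the scene stay as the last step left them, time stands still between calls to the robot, and variables do not carry over. Pictures are saved under pics/ and viewed, at most 10 in all, crops included, and the job is handed in when it is done.

Besides the shell and the picture viewer there is one more tool, called after "Emit:" as a command line: name --pt "numbers of a row" for each row, then --argument value for the rest. step_arm: Moves the arm, as the interface text tells. Its arguments: {"type":"object","properties":{"motion":{"type":"array"},"claw":{"type":"number"}},"required":["motion"]}

```bash
mkdir -p pics
cat > h.py <<'E'
import numpy as np, cv2
from plant import arm, vision
def cal(c):
    k=vision.get_calibration(c); return np.array(k["camera_matrix"],float),cv2.Rodrigues(np.array(k["rvec"],float))[0],np.array(k["tvec"],float).ravel()
def ray(c,px,z):
    "world point at height z seen at pixel px"
    K,R,t=cal(c); d=R.T@np.linalg.inv(K)@[px[0],px[1],1]; o=-R.T@t
    return o+d*(z-o[2])/d[2]
def cloud(c,dep):
    K,R,t=cal(c); v,u=np.mgrid[:420,:560]
    P=np.stack([(u-K[0,2])/K[0,0]*dep,(v-K[1,2])/K[1,1]*dep,dep],-1)
    return (P-t)@R
def tool(p):
    "world vector -> current tool axes"
    return cv2.Rodrigues(np.array(arm.get_obs()["eef_rot"],float))[0].T@np.asarray(p)
def snap(c,name):
    im,d=vision.snapshot(c); cv2.imwrite(f"pics/{name}.png",im[:,:,::-1]); return im,d
Z=dict(knob_mid=.057,fixed_face=.012,moving_face=.012,white_mid=.009,parchment_mid=.009,gauge=0,knob=0,label_pad=.0,linen_thread=.0)
def pin(c,l):
    r=vision.pinpoint(c,l)
    return [(round(q["p"],2),np.round(np.array(q["centre"])*[560,420],1),np.round(ray(c,np.array(q["centre"])*[560,420],Z[l]),4)) for q in r[:2]]
E
python3 - <<'E'
from h import *
for c in("top","side"):
    im,d=snap(c,c+"0"); np.save(c+"0.npy",d)
    for l in Z: print(c,l,pin(c,l))
o=arm.get_obs(); print(o["t"],o["eef_rot"],o["tcp_pos"],cv2.Rodrigues(np.array(o["eef_rot"]))[0].round(3),o["wrist_force"])
E
```

```text
top knob_mid [(0.48, array([374.8, 187.3]), array([ 0.5541, -0.2752,  0.057 ]))]
top fixed_face [(0.85, array([239.3, 219.3]), array([0.4704, 0.1197, 0.012 ])), (0.59, array([310. , 189.1]), array([ 0.5604, -0.091 ,  0.012 ]))]
top moving_face [(0.96, array([358.1, 219.3]), array([ 0.4681, -0.2312,  0.012 ]))]
top white_mid [(0.8, array([173.4, 222.4]), array([0.4629, 0.3158, 0.009 ]))]
top parchment_mid [(0.81, array([298.9, 218.4]), array([ 0.4724, -0.0567,  0.009 ]))]
top gauge [(0.89, array([310.8, 189.9]), array([ 0.5606, -0.094 ,  0.    ]))]
top knob [(0.41, array([370.6, 187.3]), array([ 0.5671, -0.2743,  0.    ]))]
top label_pad [(0.74, array([393.1, 217. ]), array([ 0.476 , -0.3373,  0.    ]))]
top linen_thread [(0.43, array([222.1, 185.8]), array([0.5753, 0.1744, 0.    ]))]
side knob_mid [(0.51, array([287.2, 161.5]), array([ 0.5718, -0.2927,  0.057 ]))]
side fixed_face [(0.95, array([283.2, 270.7]), array([0.471 , 0.1113, 0.012 ]))]
side moving_face [(0.82, array([314.7, 187.8]), array([ 0.4754, -0.2418,  0.012 ]))]
side white_mid [(0.76, array([254.2, 347. ]), array([0.4692, 0.3186, 0.009 ]))]
side parchment_mid [(0.75, array([299. , 233.1]), array([ 0.47  , -0.0316,  0.009 ])), (0.64, array([288.9, 167. ]), array([ 0.5799, -0.3425,  0.009 ]))]
side gauge [(0.74, array([270.7, 217.1]), array([ 0.5619, -0.0884,  0.    ]))]
side knob []
side label_pad [(0.72, array([318.9, 175.3]), array([ 0.4814, -0.3324,  0.    ]))]
side linen_thread [(0.52, array([235.5, 290.4]), array([0.558 , 0.1859, 0.    ]))]
1.0 [ 3.08770919e+00  5.79251572e-01 -5.69624858e-05] [ 0.26270876 -0.67571961  0.24231032] [[ 0.932  0.362 -0.   ]
 [ 0.362 -0.932 -0.   ]
 [-0.     0.    -1.   ]] [-0.02417229  0.05909342 -0.0842057 ]
```

View pics/top0.png

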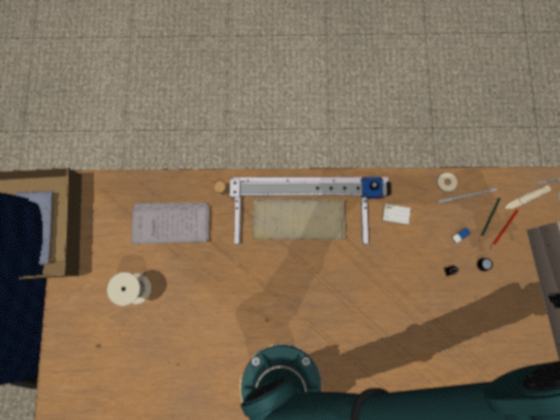

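View pics/side0.png

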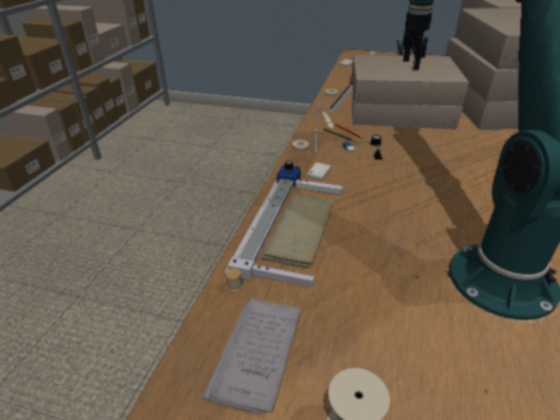

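The parchment lies between the jaws (top view, around column 299, row 219), the white packet waits to the left (173, 222), and the blue saddle with its knob is at about (374, 187). The target is the 280 mm hole. Next I'll refine these positions from the depth image.

Run:
```python
from h import *
im=cv2.imread("pics/top0.png")[:,:,::-1].astype(int); d=np.load("top0.npy"); P=cloud("top",d); X,Y,Zz=P[...,0],P[...,1],P[...,2]
def rect(m,n):
    p=P[m][:,:2]; r=cv2.minAreaRect((p*1000).astype(np.float32)); q=p-p.mean(0); w,v=np.linalg.eigh(q.T@q)
    a=np.degrees(np.arctan2(v[0,1],v[1,1])); a=(a+90)%180-90
    print(n,m.sum(),"mean",p.mean(0).round(4),"z",np.median(P[m][:,2]).round(4),"angle of long axis from y toward x",a.round(2),"rect",np.round(r[0],1),np.round(r[1],1),round(r[2],1), "ext",p.min(0).round(4),p.max(0).round(4))
box=lambda x0,x1,y0,y1:(X>x0)&(X<x1)&(Y>y0)&(Y<y1)&(d>0)
pk=box(.39,.538,-.225,.1)&(Zz>.010)&(Zz<.03); rect(pk,"packet")
rect(box(.545,.58,-.2,.1)&(Zz>.016)&(Zz<.034),"rail")
rect(box(.38,.53,.09,.16)&(Zz>.014),"fixed jaw"); rect(box(.38,.53,-.28,-.222)&(Zz>.014),"moving jaw")
rect(box(.5,.62,-.33,-.2)&(Zz>.052),"knob")
sat=(im[...,2]-im[...,0]>40); rect(box(.5,.62,-.33,-.2)&sat,"blue saddle")
```

```text
packet 3595 mean [ 0.4683 -0.0549] z 0.0182 angle of long axis from y toward x 1.68 rect [469.1 -54.7] [269.8 119.1] 88.3 ext [ 0.4087 -0.1909] [0.5314 0.0789]
rail 1138 mean [ 0.5622 -0.0503] z 0.0233 angle of long axis from y toward x -0.13 rect [562.5 -50. ] [300.  35.] 90.0 ext [ 0.545 -0.2  ] [0.58 0.1 ]
fixed jaw 237 mean [0.461  0.1258] z 0.0227 angle of long axis from y toward x -89.54 rect [463.4 126.5] [132.8  15.9] 0.4 ext [0.397  0.1184] [0.5298 0.1344]
moving jaw 256 mean [ 0.4641 -0.2475] z 0.0237 angle of long axis from y toward x -88.52 rect [ 465.9 -247.7] [ 36.5 136.9] 79.0 ext [ 0.397  -0.2786] [ 0.5299 -0.2393]
knob 63 mean [ 0.5587 -0.2698] z 0.0655 angle of long axis from y toward x 87.8 rect [ 559.5 -270.5] [22.2 22.9] 44.6 ext [ 0.5471 -0.2834] [ 0.571  -0.2588]
blue saddle 291 mean [ 0.5581 -0.2685] z 0.0382 angle of long axis from y toward x 41.71 rect [ 559.6 -269.7] [57.1 56.1] 88.0 ext [ 0.5309 -0.2986] [ 0.5877 -0.241 ]
```

Emit:
step_arm --pt "0.03 -0.029 0 -0.1" --pt "0.06 -0.059 0 -0.2" --pt "0.09 -0.088 0 -0.3" --pt "0.12 -0.118 0 -0.4" --pt "0.15 -0.147 0 -0.5" --pt "0.18 -0.177 0 -0.6" --pt "0.21 -0.206 0 -0.7" --pt "0.24 -0.236 0 -0.8" --pt "0.27 -0.265 0 -0.9" --pt "0.3 -0.295 0 -1.0" --pt "0.33 -0.324 0 -1.1" --pt "0.358 -0.353 0 -1.2" --claw 0.6

```text
t: 2.0
tcp_pos: [0.4682, -0.218, 0.2428]
eef_rot: [2.215, 2.225, 0.0]
wrist_force: [1.1, -0.7, 0.5]
gripper_width: 0.601
finger_force: 0.0
```

Run:
```python
from h import *
o=arm.get_obs(); print(o["t"],o["tcp_pos"],cv2.Rodrigues(np.array(o["eef_rot"]))[0].round(3),o["wrist_force"],o["joint_positions"])
print(tool(np.array([.469,-.217,.05])-o["tcp_pos"]))
```

```text
2.0 [ 0.46819612 -0.21795712  0.24279385] [[-0.005  1.     0.001]
 [ 1.     0.005 -0.001]
 [-0.001  0.001 -1.   ]] [ 1.10873472 -0.74546769  0.48832784] [ 0.61867124  0.34699385 -0.34341051  2.06381178  0.16836716  0.75530286
  0.1758484 ]
[0.0011003  0.00057567 0.1927939 ]
```

Emit:
step_arm --pt "0.001 0.001 0.035 0" --pt "0.001 0.001 0.07 0" --pt "0.001 0.001 0.105 0" --pt "0.001 0.001 0.14 0" --pt "0.001 0.001 0.175 0" --pt "0.001 0.001 0.19 0" --pt "0.001 0.001 0.19 0"

```text
t: 2.58
tcp_pos: [0.4664, -0.2178, 0.0491]
eef_rot: [-2.217, -2.218, 0.005]
wrist_force: [0.1, -0.3, 0.7]
gripper_width: 0.603
finger_force: 0.0
```

Run:
```python
from h import *
im,d=snap("side","s1"); np.save("s1.npy",d); im=cv2.imread("pics/s1.png")
im2,d2=snap("top","t1")
a=cv2.resize(im[130:280,220:370],(600,600),interpolation=cv2.INTER_CUBIC); cv2.imwrite("pics/s1c.png",a)
```

```text
(no output)
```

View pics/s1c.png

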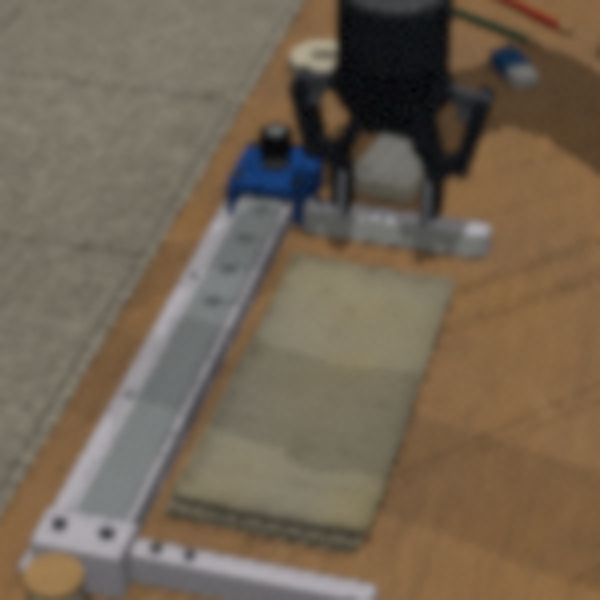

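The fingers are over the gap between the sliding jaw and the packet, with their tips near crop row 245. I'll get the tip height from depth.

Run:
```python
from h import *
d=np.load("s1.npy");P=cloud("side",d)
m=(d>0)&(P[...,0]>.41)&(P[...,0]<.53)&(P[...,1]>-.233)&(P[...,1]<-.197)&(P[...,2]>.015)&(P[...,2]<.09)
p=P[m]; 
for s in(p[p[:,0]<.468],p[p[:,0]>.468]): print(len(s),s.min(0).round(3),s.max(0).round(3),np.sort(s[:,2])[:12].round(3))
o=arm.get_obs();print(o["tcp_pos"],o["gripper_width"],o["wrist_force"])
```

```text
78 [ 0.415 -0.222  0.044] [ 0.442 -0.204  0.09 ] [0.044 0.045 0.047 0.047 0.05  0.05  0.051 0.052 0.052 0.053 0.053 0.053]
93 [ 0.493 -0.232  0.042] [ 0.516 -0.203  0.09 ] [0.042 0.046 0.046 0.046 0.047 0.048 0.049 0.049 0.051 0.051 0.052 0.052]
[ 0.46858968 -0.21858525  0.05223692] 0.6020185597155459 [-0.33882696 -0.22316185 -0.10436641]
```

Emit:
step_arm --pt "0 0 0.012 0" --pt "0 0 0.024 0" --pt "0 0 0.03 0" --pt "0 0 0.034 0" --pt "0 0 0.034 0" --pt "0 0 0.034 0"

```text
t: 3.18
tcp_pos: [0.4689, -0.2188, 0.0191]
eef_rot: [2.221, 2.22, 0.001]
wrist_force: [-0.1, -0.2, -0.1]
gripper_width: 0.603
finger_force: 0.0
```

Emit:
step_arm --pt "0.006 0 0 0" --pt "0.012 0 0 0" --pt "0.017 0 0 0" --pt "0.022 0 0 0" --pt "0.027 0 0 0" --pt "0.032 0 0 0" --pt "0.037 0 0 0" --pt "0.041 0 0 0" --pt "0.045 0 0 0" --pt "0.048 0 0 0" --pt "0.05 0 0 0" --pt "0.05 0 0 0"

```text
t: 4.18
tcp_pos: [0.4683, -0.1678, 0.0182]
eef_rot: [-2.22, -2.222, -0.0]
wrist_force: [1.1, 0.6, 0.0]
gripper_width: 0.604
finger_force: 0.0
```

Emit:
step_arm --pt "0.001 0 0 0" --pt "0.002 0 0 0" --pt "0.003 0 0 0" --pt "0.003 0 0 0"

```text
t: 4.52
tcp_pos: [0.4682, -0.1653, 0.0182]
eef_rot: [-2.221, -2.221, -0.0]
wrist_force: [0.3, 0.4, -0.9]
gripper_width: 0.599
finger_force: 0.1
```

Emit:
step_arm --pt "0.001 0 0 0" --pt "0.002 0 0 0" --pt "0.003 0 0 0" --pt "0.003 0 0 0"

```text
t: 4.85
tcp_pos: [0.4683, -0.1621, 0.0182]
eef_rot: [-2.221, -2.222, -0.0]
wrist_force: [-0.7, -0.2, -0.6]
gripper_width: 0.598
finger_force: 0.0
```

```bash
cat > pk.py <<'E'
from h import *
import sys
im,d=snap("top",sys.argv[1]);P=cloud("top",d);X,Y,Z_=P[...,0],P[...,1],P[...,2]
m=(d>0)&(X>.39)&(X<.538)&(Y>-.225)&(Y<.14)&(Z_>.010)&(Z_<.035)
p=P[m&(Y<.115)][:,:2]; print(len(p),cv2.minAreaRect((p*1000).astype(np.float32)),p.min(0),p.max(0))
print(pin("top","parchment_mid"))
d2=snap("side",sys.argv[1]+"s")[1]; print(pin("side","parchment_mid"))
a=cv2.imread(f"pics/{sys.argv[1]}.png")[170:260,215:395];b=cv2.imread(f"pics/{sys.argv[1]}s.png")[140:300,200:360]
cv2.imwrite(f"pics/{sys.argv[1]}m.png",np.vstack([cv2.resize(a,(560,280)),cv2.resize(b,(560,320))]))
o=arm.get_obs();print(o["t"],o["tcp_pos"],o["wrist_force"])
E
python3 pk.py k1
```

```text
3453 ((468.94287109375, -21.265045166015625), (272.06976318359375, 118.26299285888672), 89.70587158203125) [ 0.40931389 -0.15709397] [0.5286989  0.11463859]
[(0.85, array([284.8, 221.4]), array([ 0.4637, -0.015 ,  0.009 ]))]
[(0.72, array([294. , 239.8]), array([ 0.4755, -0.0029,  0.009 ])), (0.7, array([289.6, 165.2]), array([ 0.5808, -0.354 ,  0.009 ]))]
5.05 [ 0.4683912  -0.16236054  0.01830077] [-0.83845853 -0.60194563  0.49463815]
```

View pics/k1m.png

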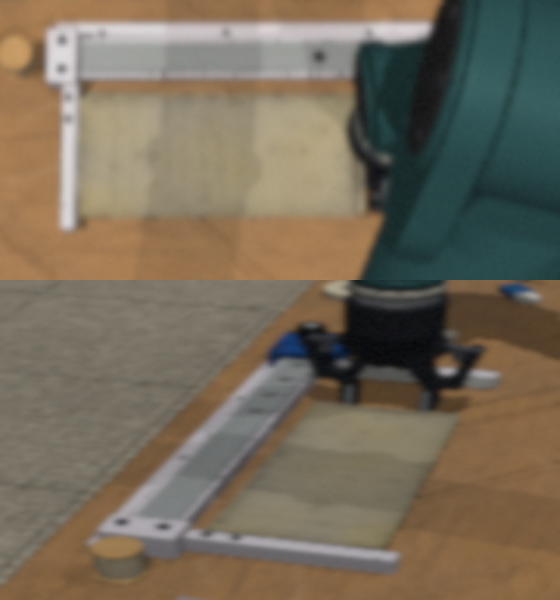

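The packet is now square and about 1–3 mm from the fixed jaw (its left end near the jaw face in the upper crop). I'll keep nudging until the force rises.

Emit:
step_arm --pt "0.0007 0 0 0" --pt "0.0014 0 0 0" --pt "0.002 0 0 0" --pt "0.002 0 0 0"

```text
t: 5.38
tcp_pos: [0.4682, -0.1611, 0.0183]
eef_rot: [2.222, 2.221, -0.001]
wrist_force: [0.4, -1.5, -0.1]
gripper_width: 0.598
finger_force: 0.9
```

Emit:
step_arm --pt "0.0007 0 0 0" --pt "0.0014 0 0 0" --pt "0.0014 0 0 0"

```text
t: 5.63
tcp_pos: [0.4678, -0.1609, 0.0183]
eef_rot: [2.223, 2.219, -0.003]
wrist_force: [-1.6, -5.5, -1.2]
gripper_width: 0.601
finger_force: 2.6
```

Emit:
step_arm --pt "-0.004 0 0 0" --pt "-0.012 0 0 0" --pt "-0.02 0 0 0" --pt "-0.02 0 -0.03 0" --pt "-0.02 0 -0.06 0" --pt "-0.02 0 -0.09 0" --pt "-0.02 0 -0.12 0" --pt "-0.02 0 -0.14 0.1" --pt "-0.03 0.015 -0.14 0.2" --pt "-0.04 0.03 -0.14 0.3" --pt "-0.055 0.045 -0.14 0.4" --pt "-0.07 0.06 -0.14 0.5"

```text
t: 6.63
tcp_pos: [0.5289, -0.2297, 0.1587]
eef_rot: [-2.705, -1.597, -0.001]
wrist_force: [-0.1, -0.6, -0.2]
gripper_width: 0.6
finger_force: 0.0
```

Emit:
step_arm --pt "0 0 0 0.12" --pt "0 0 0 0.24" --pt "0 0 0 0.36" --pt "0 0 0 0.48" --pt "0 0 0 0.6" --pt "0 0 0 0.72" --pt "0 0 0 0.84" --pt "0 0 0 0.96" --pt "0 0 0 1.07" --pt "0 0 0 1.07" --pt "0 0 0 1.07" --claw 0.85

```text
t: 7.55
tcp_pos: [0.5282, -0.2292, 0.1582]
eef_rot: [-3.141, -0.006, 0.001]
wrist_force: [-0.1, 1.3, 0.5]
gripper_width: 0.851
finger_force: 0.0
```

```bash
python3 pk.py k2
python3 - <<'E'
from h import *
o=arm.get_obs();print(cv2.Rodrigues(np.array(o["eef_rot"]))[0].round(3),tool(np.array([.559,-.270,.057])-o["tcp_pos"]))
for c in("top","side"): print(pin(c,"knob_mid"))
d=vision.snapshot("side")[1];P=cloud("side",d);m=(d>0)&(abs(P[...,0]-.559)<.03)&(abs(P[...,1]+.27)<.03)&(P[...,2]>.05)&(P[...,2]<.075);p=P[m];print(len(p),p.min(0),p.max(0),p.mean(0))
E
```

```text
2952 ((468.8712463378906, -17.123565673828125), (263.54498291015625, 118.50308990478516), 89.68426513671875) [ 0.40944724 -0.14919351] [0.52859633 0.11437695]
[(0.83, array([288.8, 220.7]), array([ 0.4656, -0.0268,  0.009 ])), (0.61, array([304.9, 187.6]), array([ 0.5657, -0.076 ,  0.009 ]))]
[(0.57, array([293.5, 237.2]), array([ 0.4792, -0.0123,  0.009 ])), (0.43, array([281.9, 272.4]), array([0.4732, 0.1144, 0.009 ]))]
7.75 [ 0.52829685 -0.22928105  0.1582619 ] [ 0.5951689  -0.27974462 -0.45697712]
[[ 1.     0.002  0.   ]
 [ 0.002 -1.     0.   ]
 [ 0.    -0.    -1.   ]] [0.03061471 0.04081071 0.10125173]
[]
[(0.55, array([288. , 165.6]), array([ 0.5631, -0.2697,  0.057 ]))]
67 [ 0.54965655 -0.27973077  0.05038047] [ 0.57289909 -0.25395653  0.07149369] [ 0.56015412 -0.26455621  0.06255575]
```

View pics/k2m.png

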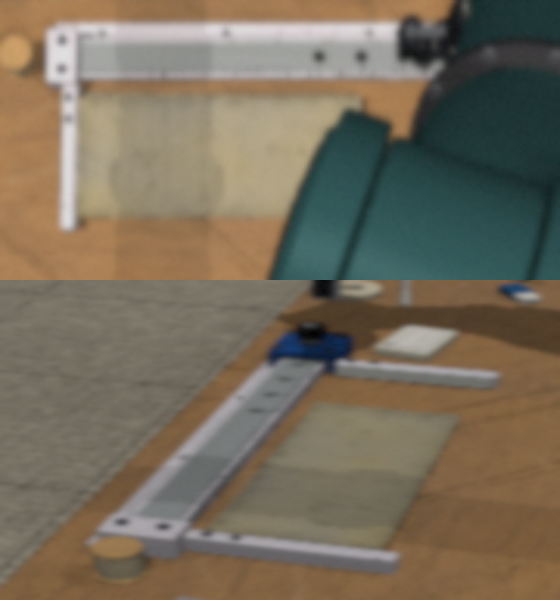

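The packet is flush and square, with the knob free at about (311, 330) in the lower crop. Next I'll move over the knob and grip it.

Emit:
step_arm --pt "0.01 0.013 0 0" --pt "0.02 0.027 0 0" --pt "0.0315 0.04 0 0" --pt "0.0315 0.04 0.02 0" --pt "0.0315 0.04 0.04 0" --pt "0.0315 0.04 0.06 0" --pt "0.0315 0.04 0.08 0" --pt "0.0315 0.04 0.09 0" --pt "0.0315 0.04 0.097 0" --pt "0.0315 0.04 0.101 0" --pt "0.0315 0.04 0.101 0" --pt "0.0315 0.04 0.101 0"

```text
t: 8.9
tcp_pos: [0.5604, -0.2695, 0.058]
eef_rot: [3.141, 0.001, 0.002]
wrist_force: [0.2, -0.9, 0.1]
gripper_width: 0.848
finger_force: 0.0
```

Emit:
step_arm --pt "0 0 0 0" --pt "0 0 0 0" --pt "0 0 0 0" --pt "0 0 0 0" --pt "0 0 0 0" --pt "0 0 0 0" --claw 0.4

```text
t: 9.4
tcp_pos: [0.5599, -0.2691, 0.0574]
eef_rot: [3.142, 0.001, 0.0]
wrist_force: [0.7, 0.7, -1.0]
gripper_width: 0.4
finger_force: 0.0
```

Emit:
step_arm --pt "0 0 0 0" --pt "0 0 0 0" --pt "0 0 0 0" --pt "0 0 0 0" --pt "0 0 0 0" --pt "0 0 0 0" --claw 0.2

```text
t: 9.9
tcp_pos: [0.56, -0.2698, 0.0577]
eef_rot: [3.141, 0.001, 0.001]
wrist_force: [-1.4, -0.3, 5.4]
gripper_width: 0.256
finger_force: 58.8
```

Emit:
step_arm --pt "0 0 -0.003 0" --pt "0 0 -0.006 0" --pt "0 0 -0.009 0" --pt "0 0 -0.0115 0" --pt "0 0 -0.0115 0" --pt "0 0 -0.0115 0"

```text
t: 10.4
tcp_pos: [0.5599, -0.2681, 0.0683]
eef_rot: [-3.14, -0.002, 0.001]
wrist_force: [3.6, -0.5, -10.4]
gripper_width: 0.259
finger_force: 59.2
```

Run:
```python
from h import *
o=arm.get_obs();print(o["t"],o["tcp_pos"],o["wrist_force"],o["finger_force"],cv2.Rodrigues(np.array(o["eef_rot"]))[0].round(3))
```

```text
10.4 [ 0.55989528 -0.26809589  0.06830229] [  3.58464874  -0.52446673 -10.37265749] 59.21092450618744 [[ 1.     0.002 -0.001]
 [ 0.002 -1.     0.001]
 [-0.001 -0.001 -1.   ]]
```

Emit:
step_arm --pt "0 0 -0.001 0" --pt "0 0 -0.001 0" --pt "0 -0.002 -0.001 0" --pt "0 -0.004 -0.001 0" --pt "0 -0.006 -0.001 0" --pt "0 -0.006 -0.001 0"

```text
t: 10.9
tcp_pos: [0.5599, -0.2623, 0.0697]
eef_rot: [-3.141, -0.002, 0.001]
wrist_force: [3.0, 0.2, -12.1]
gripper_width: 0.253
finger_force: 59.3
```

Emit:
step_arm --pt "0 -0.007 0 0" --pt "0 -0.014 0 0" --pt "0 -0.021 0 0" --pt "0 -0.028 0 0" --pt "0 -0.035 0 0" --pt "0 -0.042 0 0" --pt "0 -0.049 0 0" --pt "0 -0.056 0 0" --pt "0 -0.062 0 0" --pt "0 -0.067 0 0" --pt "0 -0.07 0 0" --pt "0 -0.07 0 0"

```text
t: 11.9
tcp_pos: [0.5601, -0.1915, 0.0698]
eef_rot: [-3.14, -0.003, 0.0]
wrist_force: [4.0, 1.4, -11.3]
gripper_width: 0.254
finger_force: 59.4
```

Emit:
step_arm --pt "0 0 0.001 0" --pt "0 0 0.002 0" --pt "0 0 0.003 0" --pt "0 0 0.0035 0" --pt "0 0 0.0035 0" --pt "0 0 0.0035 0"

```text
t: 12.4
tcp_pos: [0.5601, -0.1932, 0.0663]
eef_rot: [-3.142, -0.001, -0.001]
wrist_force: [4.8, 1.1, -10.7]
gripper_width: 0.257
finger_force: 59.5
```

Emit:
step_arm --pt "0 0 0.0005 0" --pt "0 0 0.001 0" --pt "0 0 0.0015 0" --pt "0 0 0.0015 0"

```text
t: 12.73
tcp_pos: [0.5601, -0.1932, 0.0648]
eef_rot: [3.141, 0.001, 0.001]
wrist_force: [4.9, 0.5, -10.4]
gripper_width: 0.249
finger_force: 59.5
```

Emit:
step_arm --pt "0 0 0.0005 0" --pt "0 0 0.001 0" --pt "0 0 0.001 0" --pt "0 0 0.001 0"

```text
t: 13.07
tcp_pos: [0.5601, -0.1932, 0.0638]
eef_rot: [3.141, 0.001, 0.001]
wrist_force: [4.3, 0.3, -9.8]
gripper_width: 0.255
finger_force: 59.6
```

Run:
```python
from h import *
F=[];T=[]
for _ in range(6):
    im,d=snap("top","q"); o=arm.get_obs(); F.append(o["wrist_force"]);T.append(o["tcp_pos"])
print(np.mean(F,0).round(2),np.mean(T,0).round(4))
P=cloud("top",d);b=(im[...,2].astype(int)-im[...,0]>40)&(d>0)&(abs(P[...,0]-.559)<.05)&(P[...,1]>-.3)&(P[...,1]<-.1);print(b.sum(),P[b].min(0),P[b].max(0))
m=(d>0)&(P[...,0]>.39)&(P[...,0]<.52)&(P[...,1]>-.2)&(P[...,1]<-.163)&(P[...,2]>.014)&(P[...,2]<.03);print("jaw",m.sum(),P[m].min(0),P[m].max(0))
im,d=snap("side","v1");P=cloud("side",d);print(pin("side","moving_face"))
m=(d>0)&(P[...,0]>.40)&(P[...,0]<.5)&(P[...,1]>-.21)&(P[...,1]<-.156)&(P[...,2]>.018)&(P[...,2]<.03);print("jaw",m.sum(),P[m].min(0),P[m].max(0),P[m].mean(0))
cv2.imwrite("pics/v1c.png",cv2.resize(cv2.imread("pics/v1.png")[120:270,230:380],(600,600),interpolation=cv2.INTER_CUBIC))
```

```text
[ 4.9   1.15 -9.59] [ 0.5601 -0.1932  0.0638]Traceback (most recent call last):
  File "<stdin>", line 6, in <module>
    return umr_minimum(a, axis, None, out, keepdims, initial, where)
ValueError: zero-size array to reduction operation minimum which has no identity
```

Emit:
step_arm --pt "0 0 0.001 0" --pt "0 0 0.002 0" --pt "0 0 0.003 0" --pt "0 0 0.004 0" --pt "0 0 0.004 0" --pt "0 0 0.004 0"

```text
t: 13.87
tcp_pos: [0.5601, -0.1931, 0.0597]
eef_rot: [3.142, 0.002, 0.001]
wrist_force: [4.7, 1.7, -8.3]
gripper_width: 0.253
finger_force: 59.6
```

Run:
```python
from h import *
F=[];T=[]
for _ in range(3):
    im,d=snap("side","v1"); o=arm.get_obs(); F.append(o["wrist_force"]);T.append(o["tcp_pos"])
print(np.mean(F,0).round(2),np.mean(T,0).round(4))
P=cloud("side",d);print(pin("side","moving_face"))
m=(d>0)&(P[...,0]>.40)&(P[...,0]<.5)&(P[...,1]>-.23)&(P[...,1]<-.154)&(P[...,2]>.021)&(P[...,2]<.03)
if m.any(): print("jaw",m.sum(),P[m].min(0),P[m].max(0),P[m].mean(0))
cv2.imwrite("pics/v1c.png",cv2.resize(cv2.imread("pics/v1.png")[120:270,230:380],(600,600),interpolation=cv2.INTER_CUBIC))
```

```text
[ 4.95  1.07 -8.41] [ 0.5601 -0.1931  0.0598]
[(0.87, array([308.6, 204.3]), array([ 0.4739, -0.1563,  0.012 ]))]
jaw 147 [ 0.40011313 -0.1781293   0.02109202] [ 0.49969963 -0.16008218  0.02863963] [ 0.44876537 -0.16733406  0.02470998]
```

View pics/v1c.png

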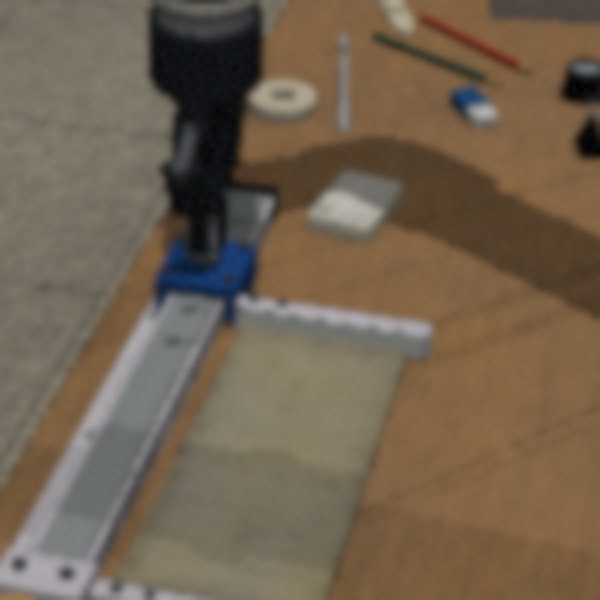

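The jaw stands in the 280 hole: two holes are still visible ahead of the saddle (crop about (190, 310) and (175, 342)), and its face is about 10 mm from the packet. Now I'll seat the pin.

Emit:
step_arm --pt "0 0 0.001 0" --pt "0 0 0.002 0" --pt "0 0 0.0025 0" --pt "0 0 0.0025 0" --pt "0 0 0.0025 0"

```text
t: 14.48
tcp_pos: [0.5601, -0.1931, 0.0578]
eef_rot: [-3.142, -0.001, -0.001]
wrist_force: [3.7, 1.9, -1.1]
gripper_width: 0.257
finger_force: 60.3
```

Emit:
step_arm --pt "0 0 0.0005 0" --pt "0 0 0.001 0" --pt "0 0 0.001 0" --pt "0 0 0.001 0"

```text
t: 14.82
tcp_pos: [0.5602, -0.1931, 0.0576]
eef_rot: [-3.141, -0.001, -0.001]
wrist_force: [2.7, 2.6, 6.8]
gripper_width: 0.258
finger_force: 61.3
```

The pin is seated: the force jumps at z ≈ 0.0577, the same height as at the start. The side force suggests the jaw sits at the low edge of its play, so I'll centre it.

Emit:
step_arm --pt "0 -0.0005 0 0" --pt "0 -0.001 0 0" --pt "0 -0.001 0 0" --pt "0 -0.001 0 0"

```text
t: 15.15
tcp_pos: [0.5602, -0.193, 0.0577]
eef_rot: [3.141, 0.0, 0.002]
wrist_force: [2.4, 1.2, 6.7]
gripper_width: 0.258
finger_force: 61.2
```

Emit:
step_arm --pt "0 -0.0005 0 0" --pt "0 -0.001 0 0" --pt "0 -0.001 0 0" --pt "0 -0.001 0 0"

```text
t: 15.48
tcp_pos: [0.5602, -0.1929, 0.0577]
eef_rot: [3.14, -0.0, 0.002]
wrist_force: [2.2, -0.2, 6.3]
gripper_width: 0.257
finger_force: 61.2
```

Emit:
step_arm --pt "0 -0.001 -0.0005 0" --pt "0 -0.002 -0.0005 0" --pt "0 -0.002 -0.0005 0" --pt "0 -0.002 -0.0005 0"

```text
t: 15.82
tcp_pos: [0.5602, -0.1904, 0.0577]
eef_rot: [3.14, -0.0, 0.002]
wrist_force: [2.8, -1.3, 5.9]
gripper_width: 0.259
finger_force: 60.9
```

Run:
```python
from h import *
F=[];T=[];Y=[]
for _ in range(4):
    im,d=snap("side","v2"); o=arm.get_obs(); F.append(o["wrist_force"]);T.append(o["tcp_pos"])
    P=cloud("side",d);X=P[...,0]
    for a,b in((-.23,-.154),(.1,.16)):
        m=(d>0)&(X>.41)&(X<.48)&(P[...,1]>a)&(P[...,1]<b)&(P[...,2]>.021)&(P[...,2]<.03); Y.append(np.median(P[m][:,1]))
print(np.mean(F,0).round(2),np.mean(T,0).round(4)); Y=np.array(Y).reshape(-1,2).mean(0)
d=np.load("side0.npy");P=cloud("side",d);X=P[...,0];Y0=[]
for a,b in((-.31,-.234),(.1,.16)):
    m=(d>0)&(X>.41)&(X<.48)&(P[...,1]>a)&(P[...,1]<b)&(P[...,2]>.021)&(P[...,2]<.03); Y0.append(np.median(P[m][:,1]))
print(Y,Y0,Y-Y0)
```

```text
[ 2.54 -1.48  5.84] [ 0.5602 -0.1905  0.0577]
[-0.16375021  0.12342619] [np.float64(-0.24490130976351301), np.float64(0.13027196313970338)] [ 0.0811511  -0.00684577]
```

Emit:
step_arm --pt "0 0 0 0" --pt "0 0 0 0" --pt "0 0 0 0" --pt "0 0 0 0" --pt "0 0 0 0" --pt "0 0 0 0"

```text
t: 16.52
tcp_pos: [0.5602, -0.1905, 0.0577]
eef_rot: [3.14, -0.0, 0.002]
wrist_force: [2.2, -1.1, 6.0]
gripper_width: 0.261
finger_force: 60.9
```

Run:
```python
from h import *
o=arm.get_obs();print(o["t"],o["tcp_pos"],o["wrist_force"],o["finger_force"])
print(arm.hand_in())
```

```text
16.5167 [ 0.56018181 -0.1904907   0.057672  ] [ 2.16099331 -1.05704837  6.04769479] 60.924439430236816
the job is handed in; nothing more can be done
None
```

I slid the parchment packet flush against the fixed jaw, locked the sliding jaw in the 280 mm hole with the pin home, and handed in at 16.5 s still gripping the knob; the hand-in gave no verdict.

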